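# Shake the stir bar out of the slotted wash box

## Robot

A 6-joint arm with a two-finger parallel gripper is mounted at the origin on the work surface. World frame = base frame: x ahead of the robot, y to its left, z up, the work surface at z = 0. Lengths are in m, angles in rad, forces in N, time in s.
With the tool pointing down it reaches from about 0.375 to 0.975 m from the base axis. Payload 3.8 kg.
Tool frame: the origin (TCP) lies on the centre line of the jaws, within the pads' length; the fingertips stand 25 mm ahead of it and the grasp point (between the pads) lies 6 mm ahead of it; z points along the fingers, y is the line along which they close (so a half turn about z gives the same grasp; the last joint's range is limited). The gripper opens to 85 mm and grips with 20 to 120 N. Pads are 22 mm wide; open, the fingers measure 114 mm over their backs; the gripper's body (76 mm by 85 mm) begins 54 mm behind the grasp point. The pads swing forward as they close: fully open they stand 13 mm farther back than shut.
Start: joints at [-1.346, 0.264, 1.604, -0, 1.274, -0.037], TCP at [0.175, -0.652, 0.256] pointing down, gripper open.
Joint ranges: [-2.63, 2.63], [-0.94, 2.18], [0.31, 2.57], [-1.31, 4.45], [0, 2.66], [-2.55, 2.55]. Speed limits (rad/s): [2.57, 2.57, 3.14, 3.14, 3.14, 3.14].

## Interface

Orientations are given as a rotation vector (axis times angle).
In Python, from workcell import bot gives the robot as it stands. The module is installed in compiled form; this text tells all that it offers.
- The arm moves only by the tool play_rows, never from a script. Its argument "commands" is a list that holds one entry, the list of rows, each a list of 7 numbers: the shift along the tool's x, y, z as a fraction of full scale, then the turn, a rotation vector about the tool's x, y, z as a fraction of full scale, then the closure, from -1 (fully open) to 1 (shut). A call has 1 to 8 rows; each row is the pose to reach, as a shift and turn from the pose commanded when the call began, along the tool's axes at that moment, turning the shorter way round; what a row does not reach only later rows make up. Full scale, the value 1, is 60 cm for a shift and 180 degrees for a turn. A row lasts 1/10 s, in which the tool goes at most 50 mm and 8.59 degrees, less where a joint would pass 70% of its speed; a pose out of reach is approached as far as the arm can. A call with a number of a shift or a turn outside -1 to 1 is refused whole. A call with a gripper value outside its range is refused whole. The fingers move at their own pace and stop on an object; "force" is the grip in N (left out, the last holds). Time passes only in rows, so rows that repeat a pose let the fingers close. It gives the time, the measured TCP pose, the force, the opening and the grip force at its end, in the units of the state.
- bot.read_state(): the state, without advancing time (a new reading comes with each control period).
- bot.read_camera(name): name is "scene" or "top" or "wrist"; returns the picture (384x512x3 uint8, blue, green, red); there is no depth.
- bot.camera_params(name): a dict with "fov_y" (degrees; the focal length in pixels is half the picture's height over the tangent of half this angle, whatever the lens; pixels are square), "cx", "cy" (the principal point, pixels), "rvec" (rotation vector, rad) and "tvec" (3), from world to camera coordinates, as OpenCV has them. Camera axes: x right, y down, z forward; pixel columns grow to the right and rows downward; lengths in m; the calibration is good to about 2 mm. A picture is of the moment at which its call begins: read the wrist's pose just before it. camera_params takes no time and is no camera call; for the wrist camera it gives the pose at the moment of the call.
- bot.finish_job(): hands the job in; it is judged then, once.
The state is a dict: "time": time; "q": joint angles; "joint_vel": joint speeds; "joint_torque": joint torques, N m; "tool_pos": TCP position; "tcp_rot": TCP orientation; "wrist_force": force on the tool from outside, world axes, zero at the start; "torque": the same for the moment, N m; "width": opening from 0.0 (shut) to 1.0 (fully open); "grip_force": force on a finger pad.
Only numpy, scipy, OpenCV 4.12 (cv2) and the standard library are available. Lean on these libraries where they do the work, as an engineer would, in place of code of your own. Each camera call takes 0.05 s, during which the arm holds its last target. There are 200 camera calls.

## Task

A white stir bar is still inside the slotted wash box that is draining slot-down on the sloping stand. Pick the box up, carry it to the blue tray without losing the bar on the way, and shake it low over the tray (its slot no more than about 10 cm above the bench) until the bar drops through the slot and stays in the tray. Then lay the empty box back on the sloping stand slot-down, flat on the plate and against the lip as it was, and let go; leave the four bottles standing where they are.

Things in the scene. Friction and masses are not known exactly. Their poses are not given: they have to be found in the camera images.
- box_center (a point): centre of the slotted wash box: clear stiff plastic, blue latched-on lid, 62 mm wide (x) x 124 mm long (y) x 56 mm high (z), walls 3 mm, about 0.12 kg. It is kept upside down, lid and slot underneath, clear base on top (z points from lid to base); the centre is 28 mm from the lid's outer face. At the start its axes agree with the drain plate's. It may be squeezed across its width
- wash_box: the wash box, same axes as box_center, origin in the middle of the lid's outer face. The lid is 4 mm thick; its one slot, in the middle, is 88 mm long (y) and 17 mm wide (x), with a rim 2 mm high along both long sides inside. A slow tilt of up to 40 degrees does not bring the bar over the rim: shake along x, best with the box tipped about y so that the bar leans on the rim
- bar_center (a point): centre of the stir bar: a white round-ended cylinder 80 mm long (its y axis) and 13 mm thick, about 45 g. At the start it lies inside the box along the low long wall, beside the slot and parallel to it, within 16 mm of the middle lengthwise
- stir_bar: the stir bar itself, same pose as bar_center
- drain_plate: white sloping top of the drain stand, fixed, tilted 30 degrees: 130 mm up the slope (x, rising away from the robot) x 190 mm across (y, level), z square to its face. Origin: centre of its upper face, 45 mm above the bench; top edge 78 mm up. A lip 12 mm high runs along the low edge, inner face at x = -59 mm: the resting box's centre is at x = -28, z = +28, y within 10 mm of 0
- tray: a shallow blue open tray fixed to the bench, 200 mm (x) x 150 mm (y), 34 mm high, walls and floor 4 mm; the origin is the centre of its underside on the bench
- foil_bottle_a_center (a point): a foil-wrapped bottle with a blue cap, standing between the tray and the stand, 178 mm tall and 86 mm across, loose and upright, a bystander; this point lies on its axis 90 mm above the bench
- foil_bottle_b_center (a point): a second foil-wrapped bottle with a blue cap, standing close behind the tray or the stand, 178 mm tall and 86 mm across, loose and upright, a bystander; this point lies on its axis 90 mm above the bench
- wash_bottle_center (a point): a white squeeze bottle with a blue cap and a bent blue spout (spout top 210 mm up, reaching 63 mm out along its x axis), farthest from the robot; bottle body, 166 mm tall and 72 mm across, loose and upright, a bystander; this point lies on its axis 80 mm above the bench
- sample_bottle_center (a point): a white sample bottle with a white cap, standing close behind the stand or the tray, 127 mm tall and 66 mm across, loose and upright, a bystander; this point lies on its axis 64 mm above the bench
Mind the look-alikes: they are no part of the job. Several things have the shape of the tray; the one meant has the colours described above.

How it is judged:
On the way, in this order (a step that is already met when the one before it is completed fails the run):
1. the box is lifted clear of the stand with the bar still inside it (distance between box_center and drain_plate above 0.09 m and x of bar_center in the frame of box_center between -0.031 and 0.031 m and y of bar_center in the frame of box_center between -0.062 and 0.062 m and z of bar_center in the frame of box_center between -0.028 and 0.03 m), for 0.1 s.
2. the bar has fallen through the slot into the tray while the box is held clear of it (x of bar_center in the frame of tray between -0.097 and 0.097 m and y of bar_center in the frame of tray between -0.072 and 0.072 m and z of bar_center in the frame of tray below 0.036 m and distance between box_center and drain_plate above 0.09 m and height (world z) of box_center above 0.055 m), for 0.2 s.
At the end, for the whole second after the job is handed in: The bar rests inside the tray, below its rim. The empty box rests lid down on the drain plate: flat within 0.1 rad, square within 0.12 rad, its low wall within about 12 mm of the lip, its centre within 35 mm of the plate's middle line. Nothing is held, and every bottle is within 3 cm of its start (x of bar_center in the frame of tray between -0.097 and 0.097 m and y of bar_center in the frame of tray between -0.072 and 0.072 m and z of bar_center in the frame of tray below 0.036 m and x of box_center in the frame of drain_plate between -0.04 and -0.015 m and y of box_center in the frame of drain_plate between -0.035 and 0.035 m and z of box_center in the frame of drain_plate between 0.022 and 0.034 m and angle between the z axis of box_center and the z axis of drain_plate, either way round below 0.1 rad and angle between the y axis of box_center and the y axis of drain_plate, either way round below 0.12 rad and angle between box_center's own z axis and vertical below 1 rad and linear speed of each of stir_bar, wash_box below 0.03 m/s); the robot touches nothing.
It fails at once if the bar comes out of the box anywhere but over the tray, or leaves the tray (not (x of bar_center in the frame of box_center between -0.031 and 0.031 m and y of bar_center in the frame of box_center between -0.062 and 0.062 m and z of bar_center in the frame of box_center between -0.028 and 0.03 m) and not (x of bar_center in the frame of tray between -0.11 and 0.11 m and y of bar_center in the frame of tray between -0.085 and 0.085 m)).
It fails at once if the bar drops out of the box while the box's slot is more than about 13 cm above the bench (z of bar_center in the frame of box_center below -0.036 m and height (world z) of bar_center above 0.06 m and height (world z) of box_center above 0.165 m).
It fails at once if a bystander bottle is shoved more than 3 cm or knocked over (distance of any of foil_bottle_a_center, foil_bottle_b_center, wash_bottle_center, sample_bottle_center from where it was at the start of the episode above 0.03 m).
It also fails if it takes over 54 s, if anything falls off the work surface, if the arm or the gripper's body presses on something with over 40 N, if the wrist force passes 120 N, or if a joint passes its speed limit or range.

## Working session

There is one attempt and no reset: what is moved stays moved. The work goes in short steps, Python scripts to look and compute and a tool call to move; the robot and the scene stay as the last step left them, time stands still between calls to the robot, and variables do not carry over. Pictures are saved under pics/ and viewed, at most 10 in all, crops included, and the job is handed in when it is done.

Besides the shell and the picture viewer there is one more tool, called after "Call:" by a JSON object that holds its "name" and its "arguments", one argument or row to a line. play_rows: Moves the arm, as the interface text tells. Its arguments: {"type":"object","properties":{"commands":{"type":"array"},"force":{"type":"number"}},"required":["commands"]}

```bash
mkdir -p pics; cat > h.py <<'E'
import numpy as np, cv2
from scipy.spatial.transform import Rotation as R
from workcell import bot
def cam(n):
    p=bot.camera_params(n); im=bot.read_camera(n)
    f=im.shape[0]/2/np.tan(np.radians(p['fov_y'])/2)
    return im,(f,p['cx'],p['cy'],cv2.Rodrigues(np.array(p['rvec'],float))[0],np.array(p['tvec'],float).ravel())
def ray(c,u,v):
    f,cx,cy,Rm,t=c
    return -Rm.T@t, Rm.T@np.array([(u-cx)/f,(v-cy)/f,1])
def onz(c,u,v,z):
    o,d=ray(c,u,v); return o+d*(z-o[2])/d[2]
def proj(c,P):
    f,cx,cy,Rm,t=c; q=Rm@np.array(P)+t; return np.array([f*q[0]/q[2]+cx,f*q[1]/q[2]+cy])
E
python3 - <<'E'
from h import *
s=bot.read_state();print(s)
ims=[]
for n in("scene","top"):
    im,c=cam(n);np.save(n+'.npy',im);print(n,bot.camera_params(n));cv2.imwrite(f'pics/{n}0.png',cv2.resize(im,(800,600)))
E
```

```text
{'time': 0.0, 'q': array([-1.34589402e+00,  2.64761878e-01,  1.60538584e+00, -3.78932572e-05,
        1.27371385e+00, -3.69464699e-02]), 'joint_vel': array([ 0.00030563, -0.00059667, -0.00088854, -0.00055573, -0.00044055,
       -0.00019307]), 'joint_torque': array([-1.17002801e-03, -5.15113378e+01, -3.67316294e+01, -2.32274679e-04,
        1.30357960e-02, -6.51523635e-06]), 'tool_pos': array([ 0.17453863, -0.65133398,  0.2549497 ]), 'tcp_rot': array([-3.11246726e+00, -4.09859902e-01,  3.90808319e-04]), 'wrist_force': array([0.21430984, 1.54721176, 0.07983149]), 'torque': array([-0.06725428,  0.04271866, -0.02657663]), 'grip_force': 0.0, 'width': 1.0031343699133763}
scene {'fov_y': 48.341838748622166, 'cx': 255.74839556819757, 'cy': 182.32449397570736, 'rvec': array([ 1.84627155,  1.21278508, -0.66545453]), 'tvec': array([-0.14957253, -0.24781881,  1.67664838])}
top {'fov_y': 48.37825960535072, 'cx': 259.5377143759262, 'cy': 183.80422118331396, 'rvec': array([ 2.08420451, -2.14851891,  0.21477945]), 'tvec': array([-0.09355685,  0.61365644,  1.0312527 ])}
```

View pics/scene0.png

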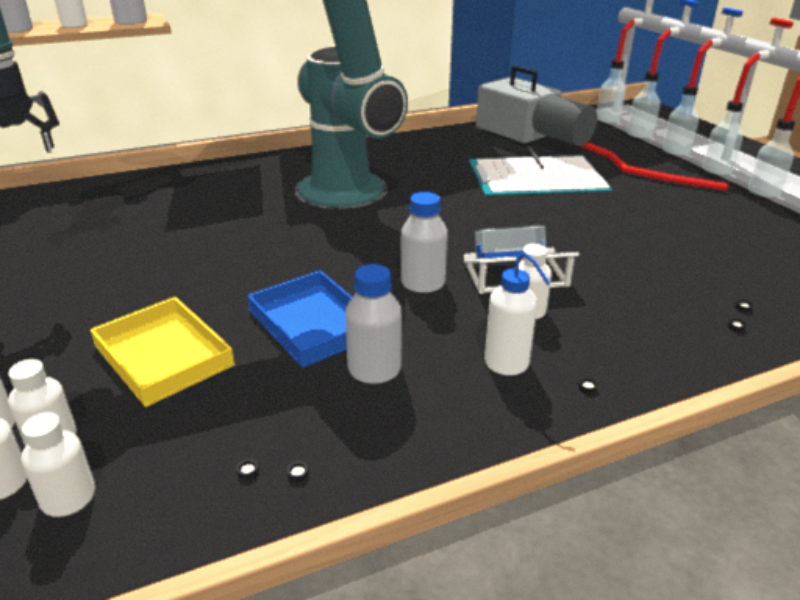

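View pics/top0.png

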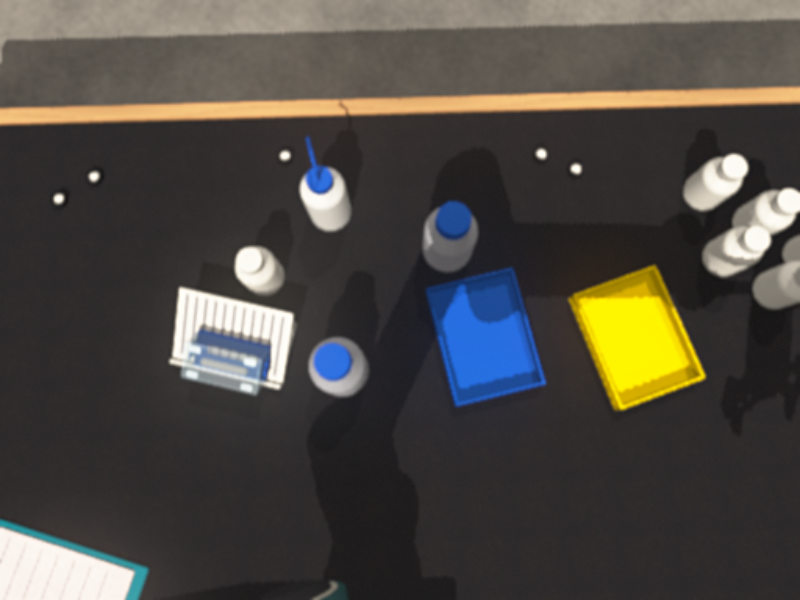

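The scene and top views agree. Tray-shaped things in the top view are blue (485,337) and yellow (637,337). The blue one fits the description and stands next to the foil bottles, so yellow is the look-alike. The stand is at (235,340) with the box on its low half. Foil A is at (338,365), foil B (450,235), the sample bottle (258,270) and the wash bottle (325,195). The white bottles on the far right are not part of the job.

```bash
python3 - <<'E'
from h import *
def C(n):
    p=bot.camera_params(n);f=192/np.tan(np.radians(p['fov_y'])/2)
    return (f,p['cx'],p['cy'],cv2.Rodrigues(np.array(p['rvec']))[0],np.array(p['tvec']))
c=C('top');im=np.load('top.npy')
k=512/800
hsv=cv2.cvtColor(im,cv2.COLOR_BGR2HSV)
m=cv2.inRange(hsv,(100,120,40),(125,255,255))
for q in cv2.findContours(m,cv2.RETR_EXTERNAL,cv2.CHAIN_APPROX_NONE)[0]:
    if cv2.contourArea(q)<60: continue
    r=cv2.minAreaRect(q);print('blue',r, onz(c,*r[0],0.034).round(3))
    if cv2.contourArea(q)>2000:
        P=np.array([onz(c,*b,0.034)[:2] for b in cv2.boxPoints(r)]);print('tray',P.round(3),P.mean(0),np.linalg.norm(np.diff(P,axis=0),axis=1))
# caps: foil top z .178 ; wash cap .166ish ; sample .127
for n,u,v,z in(('foilA',333,361,.178),('foilB',454,219,.178),('wash',320,180,.166),('sample',253,260,.127),('plTL',180,290,.078),('plTR',294,314,.078),('plBL',171,362,.02),('plBR',280,386,.02)):
    print(n,onz(c,u*k,v*k,z).round(3))
crop=im[175:265,95:200];cv2.imwrite('pics/crop.png',np.hstack([cv2.resize(crop,(560,480),interpolation=2),cv2.resize(im[165:265,265:355],(240,266)).copy() if 0 else cv2.copyMakeBorder(cv2.resize(im[165:265,265:355],(240,266)),0,214,0,0,0)]))
E
```

```text
blue ((212.5, 231.0), (22.0, 23.0), 90.0) [0.496 0.012 0.034]
blue ((310.1232604980469, 214.86830139160156), (80.21888732910156, 61.291770935058594), 75.57923126220703) [ 0.53  -0.24   0.034]
tray [[ 0.616 -0.141]
 [ 0.652 -0.299]
 [ 0.447 -0.337]
 [ 0.414 -0.184]] [ 0.5321957  -0.24038784] [0.16231897 0.20817522 0.15646993]
blue ((290.0, 140.0), (24.0, 22.0), 90.0) [ 0.733 -0.197  0.034]
blue ((199.2538604736328, 106.06922149658203), (36.3421745300293, 15.752409934997559), 60.2551155090332) [0.837 0.045 0.034]
foilA [ 0.483 -0.005  0.178]
foilB [ 0.688 -0.187  0.178]
wash [0.76  0.014 0.166]
sample [0.647 0.123 0.127]
plTL [0.614 0.251 0.078]
plTR [0.569 0.067 0.078]
plBL [0.504 0.281 0.02 ]
plBR [0.459 0.1   0.02 ]
```

View pics/crop.png

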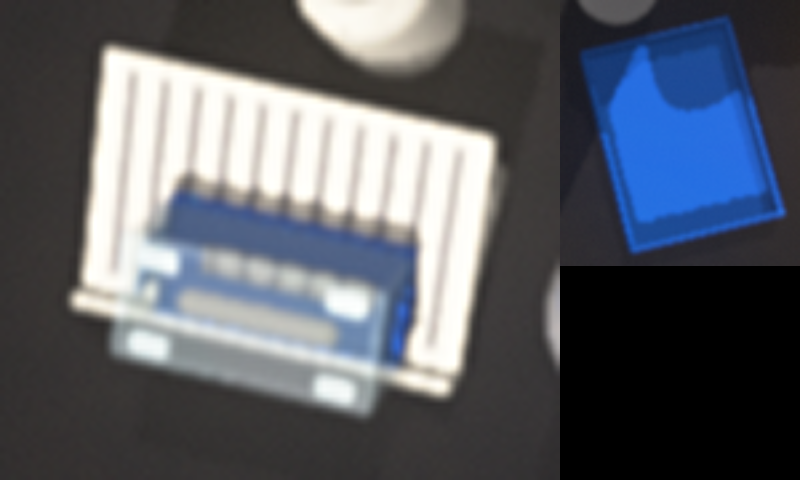

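The crop confirms the blue tray and the box on the low half of the stand, shifted slightly right. The bar shows as a pale stripe near (258,318).

```bash
cat >> h.py <<'E'
yaw=np.arctan2(-.238,.972)
def Rp(yaw,tilt): # plate-like frame: x rises by tilt
    return (R.from_euler('z',yaw)*R.from_euler('y',-tilt)).as_matrix()
O=np.array([.5365,.174,.045]); RP=Rp(yaw,np.pi/6)
def tool(Rb): # tool axes for gripping box with axes Rb : z=-bz, y=bx
    return np.c_[-Rb[:,1],Rb[:,0],-Rb[:,2]] if np.linalg.det(np.c_[-Rb[:,1],Rb[:,0],-Rb[:,2]])>0 else np.c_[Rb[:,1],Rb[:,0],-Rb[:,2]]
def cmd(p,Rt,s=None):
    s=s or bot.read_state(); R0=R.from_rotvec(s['tcp_rot'])
    d=R0.inv().apply(np.array(p)-s['tool_pos'])/.6
    w=(R0.inv()*R.from_matrix(Rt)).as_rotvec()/np.pi
    print('d',d.round(4),'w',w.round(4),'rows',max(np.linalg.norm(d)*12,np.linalg.norm(w)*180/8.59).round(1))
E
python3 - <<'E'
from h import *
c=(192/np.tan(np.radians(bot.camera_params('top')['fov_y'])/2),)+tuple(cam('top')[1][1:])
print('pick',[ (95+a/5.333,175+b/5.333) for a,b in((132,232),(390,290),(375,415),(112,355))])
for y in(-.007,0):
  print(y,[proj(c,O+RP@np.array([-.028+sx*.031,y+sy*.062,.056])).round(1).tolist() for sx,sy in((1,1),(1,-1),(-1,-1),(-1,1))])
print('plate',[proj(c,O+RP@np.array([sx*.065,sy*.095,0])).round(1).tolist() for sx,sy in((1,1),(1,-1),(-1,-1),(-1,1))])
cmd([.40,.10,.29],tool(Rp(yaw,.2)))
cmd([.36,-.25,.29],tool(Rp(yaw-.6,0)))
E
```

```text
pick [(119.75154697168573, 218.50271891993248), (168.1295705981624, 229.37839864991562), (165.31689480592536, 252.8173635852241), (116.00131258203638, 241.56666041627602)]
-0.007 [[118.8, 219.7], [168.1, 230.4], [165.3, 252.8], [117.0, 242.3]]
0 [[116.1, 219.1], [165.3, 229.7], [162.6, 252.2], [114.3, 241.7]]
plate [[114.6, 185.6], [187.8, 201.1], [181.6, 247.0], [111.1, 231.8]]
d [ 0.6871 -1.1126 -0.056 ] w [-0.058   0.0337 -0.3391] rows 15.7
d [ 0.4717 -0.5664 -0.0569] w [-5.000e-04 -1.000e-04 -1.492e-01] rows 8.9
```

Call:
{"name": "play_rows", "arguments": {
  "commands": [
    [[0.055, -0.065, -0.01, 0, 0, -0.02, -1], [0.11, -0.13, -0.02, 0, 0, -0.04, -1], [0.165, -0.195, -0.03, 0, 0, -0.06, -1], [0.22, -0.26, -0.04, 0, 0, -0.08, -1], [0.275, -0.325, -0.05, 0, 0, -0.1, -1], [0.33, -0.39, -0.057, 0, 0, -0.12, -1], [0.385, -0.455, -0.057, 0, 0, -0.14, -1], [0.44, -0.52, -0.057, 0, 0, -0.15, -1]]
  ],
  "force": 40
}}

```text
time: 0.95
tool_pos: [0.3448, -0.29, 0.2906]
tcp_rot: [2.932, 1.128, 0.001]
wrist_force: [1.1, 0.1, 1.1]
width: 1.002
grip_force: 0.0
```

```bash
python3 - <<'E'
from h import *
cmd([.38,.16,.29],tool(Rp(yaw,.35)))
print(bot.read_state()['q'])
E
```

```text
d [ 0.5462 -0.5174  0.0008] w [-0.1078  0.0332 -0.1878] rows 9.0
[-7.54806782e-01 -1.94237665e-01  2.01391761e+00  1.82445130e-04
  1.32107222e+00  8.15881456e-02]
```

Call:
{"name": "play_rows", "arguments": {
  "commands": [
    [[0.068, -0.065, 0, -0.013, 0.004, -0.024, -1], [0.136, -0.13, 0, -0.027, 0.008, -0.047, -1], [0.204, -0.195, 0, -0.04, 0.012, -0.07, -1], [0.272, -0.26, 0, -0.054, 0.016, -0.094, -1], [0.34, -0.325, 0, -0.067, 0.02, -0.117, -1], [0.41, -0.39, 0, -0.08, 0.025, -0.14, -1], [0.478, -0.455, 0, -0.094, 0.029, -0.165, -1], [0.546, -0.517, 0, -0.108, 0.033, -0.188, -1]]
  ]
}}

```text
time: 1.75
tool_pos: [0.3752, 0.1088, 0.291]
tcp_rot: [2.238, 1.76, 0.315]
wrist_force: [1.6, 0.7, 0.4]
width: 1.001
grip_force: 0.0
```

```bash
python3 - <<'E'
from h import *
cmd(O+RP@np.array([-.028,-.007,.134]),tool(RP))
print(bot.read_state()['q'])
E
```

```text
d [ 0.1576 -0.0046  0.2541] w [-0.0542 -0.0004  0.0005] rows 3.6
[ 0.38511494 -0.53186831  2.27651396 -0.22629603  1.11593167  0.6941529 ]
```

Call:
{"name": "play_rows", "arguments": {
  "commands": [
    [[0, 0, 0, 0, 0, 0, -1], [0, 0, 0, 0, 0, 0, -1], [0, 0, 0, 0, 0, 0, -1]]
  ]
}}

```text
time: 2.05
tool_pos: [0.3756, 0.1061, 0.2902]
tcp_rot: [2.244, 1.757, 0.308]
wrist_force: [0.1, -0.4, 0.2]
width: 1.002
grip_force: 0.0
```

```bash
python3 - <<'E'
from h import *
cmd(O+RP@np.array([-.028,-.007,.134]),tool(RP))
s=bot.read_state();print(s['q'],s['tool_pos'],s['joint_vel'].round(2))
E
```

```text
d [ 0.1625 -0.0054  0.2518] w [-0.0556  0.0007 -0.0004] rows 3.6
[ 0.37653535 -0.52942018  2.27568572 -0.22363005  1.11786151  0.68855211] [0.37563964 0.10610716 0.29024389] [-0.06 -0.   -0.   -0.   -0.    0.01]
```

Call:
{"name": "play_rows", "arguments": {
  "commands": [
    [[0.032, -0.001, 0.05, -0.011, 0, 0, -1], [0.065, -0.002, 0.1, -0.022, 0, 0, -1], [0.097, -0.003, 0.15, -0.033, 0, 0, -1], [0.13, -0.004, 0.2, -0.044, 0, 0, -1], [0.162, -0.005, 0.25, -0.056, 0, 0, -1], [0.162, -0.005, 0.25, -0.056, 0, 0, -1], [0.162, -0.005, 0.25, -0.056, 0, 0, -1]]
  ]
}}

```text
time: 2.75
tool_pos: [0.4465, 0.1865, 0.1475]
tcp_rot: [2.123, 1.657, 0.439]
wrist_force: [0.0, -0.5, 0.7]
width: 0.994
grip_force: 0.0
```

```bash
python3 - <<'E'
from h import *
cmd(O+RP@np.array([-.028,-.007,.044]),tool(RP))
im,c=cam('wrist');g=cv2.resize(im,None,fx=1.5,fy=1.5)
for s in(1,-1):
  for sy in(1,-1):
    for z,col in((.056,(0,0,255)),(0,(0,255,0))):
      u=proj(c,O+RP@np.array([-.028+s*.031,-.007+sy*.062,z]))*1.5;cv2.circle(g,tuple(int(x) for x in u),4,col,1);print(s,sy,z,u.round())
cv2.imwrite('pics/w1.png',g)
E
```

```text
d [ 0.0048 -0.0015  0.1499] w [-0.0002  0.002  -0.0011] rows 1.8
1 1 0.056 [452. 180.]
1 1 0 [437. 168.]
1 -1 0.056 [441. 431.]
1 -1 0 [430. 374.]
-1 1 0.056 [303. 181.]
-1 1 0 [320. 169.]
-1 -1 0.056 [318. 431.]
-1 -1 0 [330. 374.]
```

View pics/w1.png

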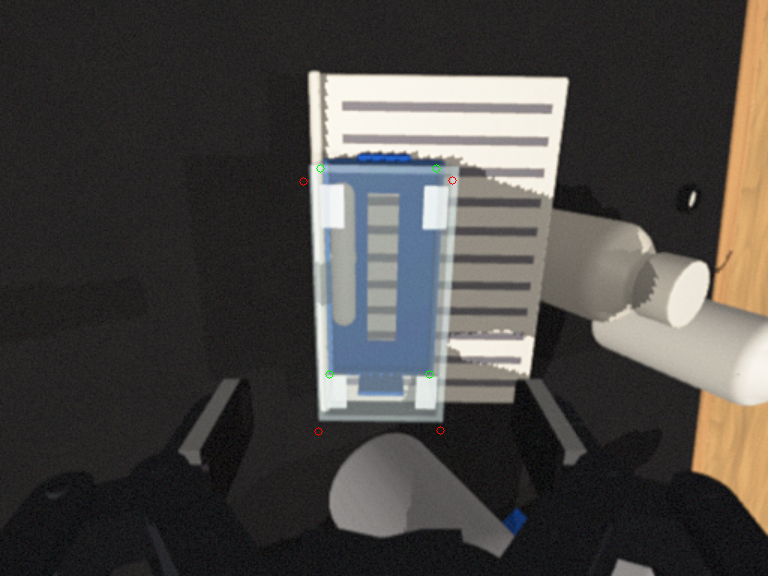

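The wrist view shows the box top at columns 310–459 and rows 165–421. The bar lies along the low wall near column 343, and the slot is at column 382. My predicted corners are within about 6 mm in y and 2 mm in x.

Call:
{"name": "play_rows", "arguments": {
  "commands": [
    [[0.005, 0.001, 0.04, 0, 0.002, -0.001, -1], [0.01, 0.001, 0.08, 0, 0.002, -0.001, -1], [0.01, 0.001, 0.11, 0, 0.002, -0.001, -1], [0.01, 0.001, 0.13, 0, 0.002, -0.001, -1], [0.01, 0.001, 0.143, 0, 0.002, -0.001, -1], [0.01, 0.001, 0.15, 0, 0.002, -0.001, -1], [0.01, 0.001, 0.15, 0, 0.002, -0.001, -1], [0.01, 0.001, 0.15, 0, 0.002, -0.001, -1]]
  ]
}}

```text
time: 3.6
tool_pos: [0.4921, 0.1846, 0.0716]
tcp_rot: [2.117, 1.668, 0.454]
wrist_force: [-0.3, 0.5, -0.5]
width: 0.999
grip_force: 0.0
```

Call:
{"name": "play_rows", "arguments": {
  "commands": [
    [[0, 0, 0, 0, 0, 0, -0.3], [0, 0, 0, 0, 0, 0, 0], [0, 0, 0, 0, 0, 0, 0.5], [0, 0, 0, 0, 0, 0, 1], [0, 0, 0, 0, 0, 0, 1], [0, 0, 0, 0, 0, 0, 1], [0, 0, 0, 0, 0, 0, 1], [0, 0, 0, 0, 0, 0, 1]]
  ],
  "force": 40
}}

```text
time: 4.4
tool_pos: [0.4919, 0.1849, 0.0717]
tcp_rot: [2.117, 1.668, 0.454]
wrist_force: [-4.4, -0.1, 4.7]
width: 0.722
grip_force: 42.3
```

```bash
python3 - <<'E'
from h import *
s=bot.read_state();print({k:np.round(v,4) for k,v in s.items()})
import pickle;pickle.dump(s,open('grasp.pkl','wb'))
cmd(s['tool_pos']+[0,0,.2],tool(RP))
E
```

```text
{'time': np.float64(4.4), 'q': array([ 0.5236,  0.0248,  2.3609, -0.8108,  0.4931,  1.4354]), 'joint_vel': array([ 0.0014, -0.0003,  0.0008, -0.0005, -0.0005,  0.0014]), 'joint_torque': array([ -0.6648, -27.6289, -28.0525,  -1.4872,  -0.6751,  -0.1233]), 'tool_pos': array([0.4919, 0.1849, 0.0717]), 'tcp_rot': array([2.1168, 1.6675, 0.4538]), 'wrist_force': array([-4.3638, -0.0978,  4.7263]), 'torque': array([ 0.0745,  0.4416, -0.1579]), 'grip_force': np.float64(42.3467), 'width': np.float64(0.7223)}
d [ 0.0013  0.1674 -0.2882] w [ 0.0009 -0.0019  0.0007] rows 4.0
```

Call:
{"name": "play_rows", "arguments": {
  "commands": [
    [[0, 0.008, -0.014, 0, 0, 0, 1], [0, 0.025, -0.043, 0, 0, 0, 1], [0, 0.05, -0.086, 0, 0, 0, 1], [0, 0.075, -0.13, 0, 0, 0, 1], [0, 0.1, -0.173, 0, 0, 0, 1], [0, 0.125, -0.216, 0, 0, 0, 1], [0, 0.15, -0.26, 0, 0, 0, 1], [0, 0.165, -0.286, 0, 0, 0, 1]]
  ],
  "force": 60
}}

```text
time: 5.2
tool_pos: [0.4916, 0.1846, 0.2719]
tcp_rot: [2.116, 1.667, 0.457]
wrist_force: [0.9, -0.5, -0.6]
width: 0.718
grip_force: 65.6
```

```bash
python3 - <<'E'
from h import *
s=bot.read_state();print({k:np.round(v,3) for k,v in s.items()})
cmd([.46,0.0,.285],tool(Rp(-.75,np.pi/6)))
im,c=cam('wrist');cv2.imwrite('pics/w2.png',im)
E
```

```text
{'time': np.float64(5.2), 'q': array([ 0.523, -0.262,  2.183, -0.464,  0.872,  0.998]), 'joint_vel': array([-0.   , -0.146, -0.198,  0.148,  0.329, -0.214]), 'joint_torque': array([ 1.3000e-02, -2.3674e+01, -3.7719e+01, -1.9110e+00, -1.6550e+00,
        1.2300e-01]), 'tool_pos': array([0.492, 0.185, 0.272]), 'tcp_rot': array([2.116, 1.667, 0.457]), 'wrist_force': array([ 0.9  , -0.463, -0.611]), 'torque': array([0.081, 0.349, 0.029]), 'grip_force': np.float64(65.595), 'width': np.float64(0.718)}
d [-0.3113  0.0294 -0.0101] w [ 0.0008 -0.0838  0.141 ] rows 3.8
```

View pics/w2.png

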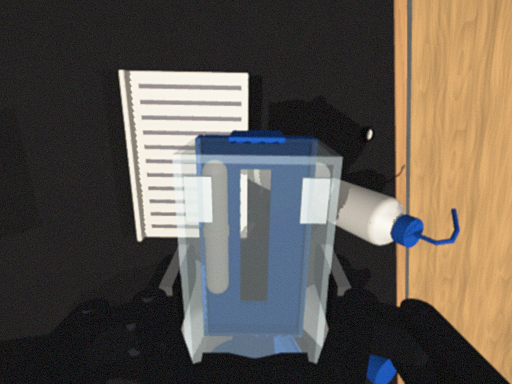

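The wrist view shows the box held, with the bar along the low wall (column 215, rows 160–292) and the slot at column 255.

Call:
{"name": "play_rows", "arguments": {
  "commands": [
    [[-0.01, 0.001, 0, 0, -0.003, 0.005, 1], [-0.04, 0.004, -0.002, 0, -0.011, 0.018, 1], [-0.085, 0.008, -0.003, 0, -0.023, 0.038, 1], [-0.135, 0.013, -0.004, 0, -0.036, 0.061, 1], [-0.185, 0.018, -0.006, 0, -0.05, 0.084, 1], [-0.235, 0.022, -0.008, 0, -0.063, 0.106, 1], [-0.28, 0.027, -0.01, 0, -0.075, 0.127, 1], [-0.31, 0.029, -0.01, 0, -0.084, 0.141, 1]]
  ]
}}

```text
time: 6.05
tool_pos: [0.4575, -0.0024, 0.28]
tcp_rot: [2.428, 1.049, 0.272]
wrist_force: [0.3, 0.5, -1.8]
width: 0.716
grip_force: 65.7
```

```bash
python3 - <<'E'
from h import *
s=bot.read_state();print(s['q'].round(2))
cmd([.50,-.21,.28],tool(Rp(-1.37,np.pi/6)))
E
```

```text
[ 0.24 -0.36  2.24 -0.52  1.03  1.21]
d [-0.2028  0.2497  0.1457] w [ 0.0007 -0.0957  0.17  ] rows 4.2
```

Call:
{"name": "play_rows", "arguments": {
  "commands": [
    [[-0.007, 0.009, 0.005, 0, -0.003, 0.006, 1], [-0.028, 0.034, 0.02, 0, -0.013, 0.023, 1], [-0.057, 0.07, 0.041, 0, -0.027, 0.047, 1], [-0.09, 0.11, 0.064, 0, -0.042, 0.075, 1], [-0.122, 0.15, 0.087, 0, -0.057, 0.102, 1], [-0.154, 0.19, 0.11, 0, -0.072, 0.129, 1], [-0.185, 0.228, 0.132, 0, -0.087, 0.154, 1], [-0.203, 0.25, 0.146, 0, -0.096, 0.17, 1]]
  ]
}}

```text
time: 6.85
tool_pos: [0.5032, -0.2093, 0.2805]
tcp_rot: [2.606, 0.263, 0.073]
wrist_force: [-0.2, -1.0, -2.2]
width: 0.716
grip_force: 65.7
```

```bash
python3 - <<'E'
from h import *
s=bot.read_state();print(s['q'].round(2))
Rb=Rp(-1.37,0.0)
cmd(np.array([.53,-.235,.13])+Rb[:,2]*.016,tool(Rb))
E
```

```text
[-0.16 -0.11  2.04 -0.56  1.08  1.45]
d [ 0.0348 -0.0682  0.2195] w [ 0.1669 -0.0007  0.0002] rows 3.5
```

```bash
python3 - <<'E'
from h import *
Rb=Rp(-1.37,np.pi/6)
cmd(np.array([.53,-.235,.105])+Rb[:,2]*.016,tool(Rb))
E
```

```text
d [ 0.0347 -0.1024  0.252 ] w [ 0.0003 -0.0007 -0.    ] rows 3.3
```

Call:
{"name": "play_rows", "arguments": {
  "commands": [
    [[0.002, -0.005, 0.012, 0, 0, 0, 1], [0.006, -0.018, 0.045, 0, 0, 0, 1], [0.012, -0.034, 0.084, 0, 0, 0, 1], [0.018, -0.051, 0.126, 0, 0, 0, 1], [0.024, -0.068, 0.168, 0, 0, 0, 1], [0.029, -0.086, 0.21, 0, 0, 0, 1], [0.033, -0.097, 0.24, 0, 0, 0, 1], [0.035, -0.102, 0.252, 0, 0, 0, 1]]
  ]
}}

```text
time: 7.65
tool_pos: [0.5268, -0.224, 0.1166]
tcp_rot: [2.607, 0.272, 0.071]
wrist_force: [-0.2, 1.2, -2.1]
width: 0.715
grip_force: 65.9
```

```bash
python3 - <<'E'
from h import *
s=bot.read_state();print(s['q'].round(2))
for t in(0,-.35,-.65):
  Rb=Rp(-1.37,t)
  cmd(np.array([.53,-.235,.108])+Rb[:,2]*.016,tool(Rb))
E
```

```text
[-0.18  0.12  2.14 -0.7   0.8   1.66]
d [ 0.0015  0.0226 -0.0012] w [ 1.661e-01 -1.000e-04  2.200e-03] rows 3.5
d [0.0014 0.0297 0.0048] w [0.2776 0.0003 0.0022] rows 5.8
d [0.0014 0.0339 0.0116] w [0.373  0.0006 0.0022] rows 7.8
```

Call:
{"name": "play_rows", "arguments": {
  "commands": [
    [[0, 0.005, -0.001, 0.03, 0, 0, 1], [0, 0.01, -0.001, 0.065, 0, 0, 1], [0, 0.015, -0.001, 0.1, 0, 0, 1], [0, 0.019, -0.001, 0.14, 0, 0, 1], [0, 0.022, 0, 0.175, 0, 0, 1], [0.001, 0.025, 0.001, 0.21, 0, 0.002, 1], [0.001, 0.028, 0.003, 0.245, 0, 0.002, 1], [0.001, 0.03, 0.005, 0.278, 0, 0.002, 1]]
  ]
}}

```text
time: 8.45
tool_pos: [0.534, -0.2421, 0.1281]
tcp_rot: [-2.777, -0.282, 0.041]
wrist_force: [0.2, 0.5, -2.2]
width: 0.717
grip_force: 66.0
```

```bash
python3 - <<'E'
from h import *
s=bot.read_state();print(s['q'].round(2))
Rb=Rp(-1.37,-.61)
cmd(np.array([.53,-.235,.108])+Rb[:,2]*.016,tool(Rb))
im,c=cam('wrist');cv2.imwrite('pics/w3.png',im)
E
```

```text
[-0.6   0.35  1.78  0.26  1.27  0.66]
d [-0.0043  0.0062  0.0101] w [ 0.0825 -0.0017  0.0012] rows 1.7
```

View pics/w3.png

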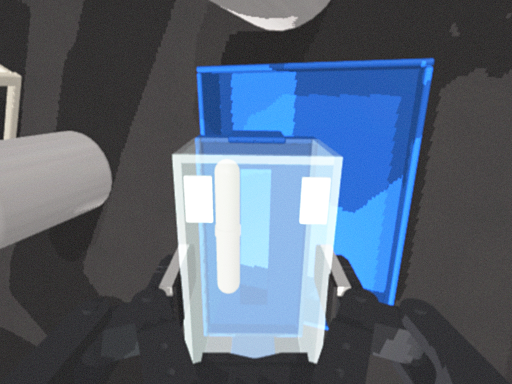

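The wrist view shows the bar rolled across onto the rim (column 228, rows 160–292), with the blue tray below. Now I tip further and shake.

Call:
{"name": "play_rows", "arguments": {
  "commands": [
    [[-0.002, 0.003, 0.005, 0.04, -0.001, 0, 1], [-0.004, 0.006, 0.01, 0.082, -0.002, 0.001, 1], [-0.004, 0.006, 0.01, 0.082, -0.002, 0.001, 1], [-0.004, 0.031, 0.01, 0.082, -0.002, 0.001, 1], [-0.004, -0.019, 0.01, 0.082, -0.002, 0.001, 1], [-0.004, 0.031, 0.01, 0.082, -0.002, 0.001, 1], [-0.004, -0.019, 0.01, 0.082, -0.002, 0.001, 1], [-0.004, 0.006, 0.01, 0.082, -0.002, 0.001, 1]]
  ]
}}

```text
time: 9.3
tool_pos: [0.5313, -0.2404, 0.1218]
tcp_rot: [-2.525, -0.258, 0.083]
wrist_force: [-0.2, 0.1, -1.3]
width: 0.721
grip_force: 66.9
```

```bash
python3 - <<'E'
from h import *
s=bot.read_state();print(s['q'].round(2))
im,c=cam('wrist');cv2.imwrite('pics/w4.png',im)
E
```

```text
[-0.67  0.48  1.68  0.37  1.47  0.56]
```

View pics/w4.png

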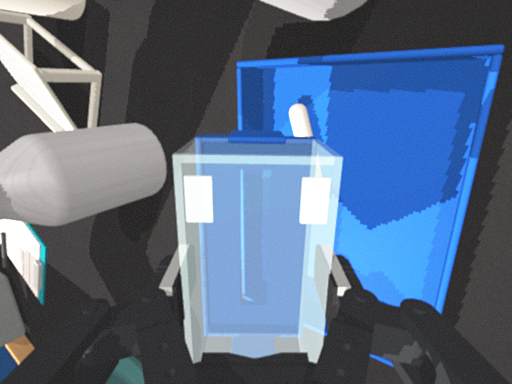

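The bar shows in the tray at (300,120), and the box is empty. Next I retrace the path to the stand.

```bash
python3 - <<'E'
from h import *
Rb=Rp(-1.37,0)
cmd([.51,-.215,.285],tool(Rb))
E
```

```text
d [-0.0266 -0.2005 -0.1947] w [-0.1911  0.0006  0.0005] rows 4.0
```

Call:
{"name": "play_rows", "arguments": {
  "commands": [
    [[-0.001, -0.008, -0.008, 0, 0, 0, 1], [-0.004, -0.032, -0.031, 0, 0, 0, 1], [-0.009, -0.068, -0.066, -0.03, 0, 0, 1], [-0.014, -0.106, -0.103, -0.07, 0, 0, 1], [-0.02, -0.148, -0.143, -0.11, 0, 0, 1], [-0.024, -0.178, -0.173, -0.15, 0, 0, 1], [-0.026, -0.198, -0.193, -0.18, 0, 0, 1], [-0.027, -0.2, -0.195, -0.191, 0, 0, 1]]
  ]
}}

```text
time: 10.15
tool_pos: [0.5107, -0.2143, 0.2916]
tcp_rot: [3.124, 0.317, 0.01]
wrist_force: [0.6, -0.6, -0.7]
width: 0.718
grip_force: 67.0
```

```bash
python3 - <<'E'
from h import *
s=bot.read_state();print(s['q'].round(2))
cmd([.46,0,.285],tool(Rp(-.75,np.pi/6)))
E
```

```text
[-0.44  0.01  1.83  0.    1.3   0.92]
d [-0.011  -0.367   0.0101] w [-0.16    0.0498 -0.1926] rows 5.4
```

Call:
{"name": "play_rows", "arguments": {
  "commands": [
    [[0, -0.02, 0, -0.01, 0.003, -0.012, 1], [-0.001, -0.07, 0.001, -0.03, 0.01, -0.037, 1], [-0.003, -0.13, 0.003, -0.055, 0.017, -0.067, 1], [-0.005, -0.19, 0.005, -0.082, 0.026, -0.1, 1], [-0.007, -0.25, 0.007, -0.11, 0.034, -0.132, 1], [-0.009, -0.31, 0.009, -0.135, 0.042, -0.163, 1], [-0.01, -0.35, 0.01, -0.153, 0.047, -0.184, 1], [-0.011, -0.367, 0.01, -0.16, 0.05, -0.193, 1]]
  ]
}}

```text
time: 10.95
tool_pos: [0.4564, 0.0011, 0.2768]
tcp_rot: [2.435, 1.069, 0.27]
wrist_force: [0.0, 0.6, -0.7]
width: 0.716
grip_force: 67.0
```

```bash
python3 - <<'E'
from h import *
import pickle;g=pickle.load(open('grasp.pkl','rb'));Rg=R.from_rotvec(g['tcp_rot']).as_matrix()
s=bot.read_state();print(s['q'].round(2))
cmd(g['tool_pos']+[0,0,.2],Rg)
E
```

```text
[ 0.24 -0.36  2.24 -0.5   1.03  1.19]
d [ 0.2654 -0.1467 -0.0741] w [-0.0054  0.0832 -0.1394] rows 3.7
```

Call:
{"name": "play_rows", "arguments": {
  "commands": [
    [[0.02, -0.01, -0.006, 0, 0.006, -0.01, 1], [0.06, -0.033, -0.017, -0.001, 0.019, -0.031, 1], [0.11, -0.061, -0.031, -0.002, 0.034, -0.058, 1], [0.16, -0.088, -0.045, -0.003, 0.05, -0.084, 1], [0.21, -0.116, -0.059, -0.004, 0.066, -0.11, 1], [0.25, -0.138, -0.07, -0.005, 0.078, -0.131, 1], [0.265, -0.147, -0.074, -0.005, 0.083, -0.139, 1], [0.265, -0.147, -0.074, -0.005, 0.083, -0.139, 1]]
  ]
}}

```text
time: 11.75
tool_pos: [0.4955, 0.1828, 0.2741]
tcp_rot: [2.122, 1.659, 0.454]
wrist_force: [-0.3, 0.1, -1.7]
width: 0.718
grip_force: 67.0
```

```bash
python3 - <<'E'
from h import *
import pickle;g=pickle.load(open('grasp.pkl','rb'));Rg=R.from_rotvec(g['tcp_rot']).as_matrix()
s=bot.read_state();print(s['q'].round(2))
cmd(g['tool_pos']+RP@[.003,0,.05],Rg)
im,c=cam('wrist');cv2.imwrite('pics/w5.png',im)
E
```

```text
[ 0.52 -0.26  2.17 -0.46  0.88  1.  ]
d [ 0.0005 -0.1702  0.2049] w [ 0.0003  0.0007 -0.0021] rows 3.2
```

View pics/w5.png

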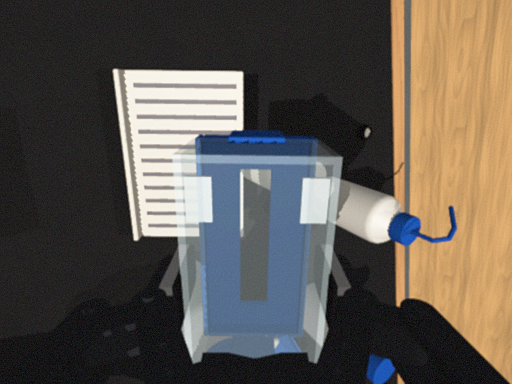

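The wrist view shows the empty box in the same place in the grip as after lifting, with corners at (175,155) and (341,157), so there was no slip.

Call:
{"name": "play_rows", "arguments": {
  "commands": [
    [[0, -0.015, 0.018, 0, 0, 0, 1], [0, -0.043, 0.051, 0, 0, 0, 1], [0, -0.073, 0.088, 0, 0, 0, 1], [0, -0.103, 0.124, 0, 0.001, -0.002, 1], [0, -0.133, 0.16, 0, 0.001, -0.002, 1], [0, -0.158, 0.19, 0, 0.001, -0.002, 1], [0, -0.17, 0.205, 0, 0.001, -0.002, 1], [0, -0.17, 0.205, 0, 0.001, -0.002, 1]]
  ]
}}

```text
time: 12.6
tool_pos: [0.468, 0.1875, 0.1139]
tcp_rot: [2.118, 1.667, 0.45]
wrist_force: [-0.3, 0.4, -0.4]
width: 0.716
grip_force: 67.0
```

```bash
python3 - <<'E'
from h import *
import pickle;g=pickle.load(open('grasp.pkl','rb'));Rg=R.from_rotvec(g['tcp_rot']).as_matrix()
s=bot.read_state();print(s['q'].round(2))
cmd(g['tool_pos']+RP@[.002,0,.0005],Rg)
E
```

```text
[ 0.56 -0.09  2.37 -0.69  0.59  1.33]
d [0.005  0.0025 0.0801] w [-0.0004  0.0008 -0.    ] rows 1.0
```

Call:
{"name": "play_rows", "arguments": {
  "commands": [
    [[0.002, 0.002, 0.012, 0, 0, 0, 1], [0.003, 0.002, 0.027, 0, 0, 0, 1], [0.004, 0.002, 0.042, 0, 0, 0, 1], [0.005, 0.002, 0.057, 0, 0.001, 0, 1], [0.005, 0.002, 0.068, 0, 0.001, 0, 1], [0.005, 0.002, 0.075, 0, 0.001, 0, 1], [0.005, 0.002, 0.079, 0, 0.001, 0, 1], [0.005, 0.002, 0.08, 0, 0.001, 0, 1]]
  ]
}}

```text
time: 13.4
tool_pos: [0.4959, 0.1871, 0.0765]
tcp_rot: [2.116, 1.668, 0.462]
wrist_force: [0.4, -0.1, -0.8]
width: 0.712
grip_force: 67.0
```

```bash
python3 - <<'E'
from h import *
import pickle;g=pickle.load(open('grasp.pkl','rb'));Rg=R.from_rotvec(g['tcp_rot']).as_matrix()
s=bot.read_state();print(s['q'].round(2),s['wrist_force'])
cmd(g['tool_pos'],Rg)
E
```

```text
[ 0.52  0.02  2.35 -0.8   0.49  1.42] [ 0.42923584 -0.13494923 -0.77876126]
d [-0.0051 -0.0089  0.004 ] w [ 0.0009 -0.0016 -0.0003] rows 0.1
```

Call:
{"name": "play_rows", "arguments": {
  "commands": [
    [[-0.002, -0.003, 0.002, 0, 0, 0, 1], [-0.004, -0.006, 0.004, 0, -0.001, 0, 1], [-0.004, -0.007, 0.005, 0, -0.001, 0, 1], [-0.004, -0.007, 0.005, 0, -0.001, 0, 1], [-0.004, -0.007, 0.005, 0, -0.001, 0, 1]]
  ]
}}

```text
time: 13.9
tool_pos: [0.4933, 0.1852, 0.0727]
tcp_rot: [2.115, 1.665, 0.459]
wrist_force: [-4.5, -1.5, 5.1]
width: 0.712
grip_force: 67.7
```

```bash
python3 - <<'E'
from h import *
import pickle;g=pickle.load(open('grasp.pkl','rb'));Rg=R.from_rotvec(g['tcp_rot']).as_matrix()
s=bot.read_state();print(s['wrist_force'])
cmd(g['tool_pos'],Rg)
E
```

```text
[-4.48527781 -1.48218609  5.07453662]
d [-0.001  -0.0027  0.0004] w [ 0.0013 -0.0005 -0.0004] rows 0.0
```

Contact is light and the pose matches the original. I release slowly, then back straight off along the normal.

Call:
{"name": "play_rows", "arguments": {
  "commands": [
    [[0, 0, 0, 0, 0, 0, 0.2], [0, 0, 0, 0, 0, 0, -0.5], [0, 0, 0, 0, 0, 0, -0.8], [0, 0, 0, 0, 0, 0, -1], [0, 0, 0, 0, 0, 0, -1], [0, 0, 0, 0, 0, 0, -1], [0, 0, 0, 0, 0, 0, -1], [0, 0, 0, 0, 0, 0, -1]]
  ]
}}

```text
time: 14.7
tool_pos: [0.4934, 0.1854, 0.072]
tcp_rot: [2.116, 1.666, 0.459]
wrist_force: [-0.3, 0.9, -0.6]
width: 1.002
grip_force: 0.0
```

Call:
{"name": "play_rows", "arguments": {
  "commands": [
    [[0, 0, -0.01, 0, 0, 0, -1], [0, 0, -0.03, 0, 0, 0, -1], [0, 0, -0.06, 0, 0, 0, -1], [0, 0, -0.09, 0, 0, 0, -1], [0, 0, -0.12, 0, 0, 0, -1], [0, 0, -0.145, 0, 0, 0, -1], [0, 0, -0.15, 0, 0, 0, -1], [0, 0, -0.15, 0, 0, 0, -1]]
  ]
}}

```text
time: 15.5
tool_pos: [0.4492, 0.1959, 0.1505]
tcp_rot: [2.115, 1.666, 0.462]
wrist_force: [-0.7, 0.8, 0.5]
width: 0.999
grip_force: 0.0
```

```bash
python3 - <<'E'
from h import *
im,c=cam('wrist');t,c2=cam('top');g=np.hstack([cv2.resize(im,(440,330)),cv2.resize(t[140:290,90:360],(360,200))[:200] if 0 else cv2.copyMakeBorder(cv2.resize(t[140:290,90:360],(360,200)),0,130,0,0,0)])
cv2.imwrite('pics/w6.png',g)
E
```

```text
(no output)
```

View pics/w6.png

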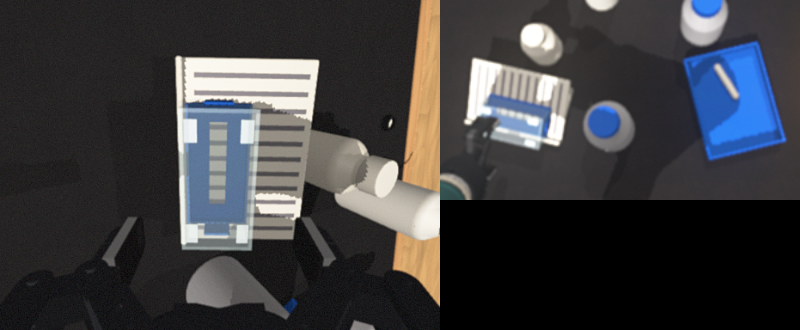

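The wrist half shows the box flat against the lip (columns 180–258), as it was at the start. The top half shows the bar inside the blue tray at (727,82), with the bottles where they were.

```bash
python3 -c "
from h import *
print(bot.finish_job())"
```

```text
the job is handed in; nothing more can be done
None
```

I handed the job in at about 15.6 s on the robot's clock: the last pictures show the bar in the blue tray, the empty box back slot-down against the stand's lip and released, and the bottles standing where they were; no verdict was returned.

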